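# Pop open and steady the spares box lid under the sink

### The job

Open the clear spares box under the sink: press its red release button so that the sprung lid pops up, and take the finger off the button. Then put the fingers against the popped-up lid and hold it still for about a second, and from there swing it gently all the way back past upright until it lies on its stop and stays open by itself. Do not fling the lid, leave the bucket and the brush where they stand, and finish clear of everything.

Things in the scene. Friction and masses are not known exactly. Their poses are not given: they have to be found in the camera images.
- box: Clear acrylic spares box screwed to the cabinet floor: 150 mm deep (its x), 200 mm wide (its y), rim 85 mm high. Origin: centre of its underside. Its front (-x) faces roughly the robot; there stands a grey housing 70 mm wide, 62 mm high, 76 to 155 mm ahead of the origin, with the red button on top. A dark catch 34 mm wide, 84 to 100 mm ahead of the origin, stands 95 mm high between button and lid.
- button (a joint): Red round release button, 34 mm in diameter, upright travel 7 mm; value in m, 0 = up, 0.007 = fully down. Pressing it past about 4 mm frees the lid; about 2 N starts it, about 5.5 N takes it fully down, and it springs up again when let go.
- button_top (a point): Centre of the top face of the red button, 76 mm above the floor when up and 132 mm in front (-x) of the box origin.
- lid (a joint): Hinge of the lid, rad: 0 shut, 1.57 upright, 1.85 lying back on its stop, fully open. When freed, a spring flicks it up to roughly 0.5 to 0.75, where it settles after about a second of swinging. Above 0.98 the spring does nothing and the lid's weight (about 150 g) brings it back down; beyond upright its weight carries it onto the stop, where it stays.
- lid_edge (a point): Middle of the free edge of the lid, 155 mm from the hinge line. The lid is a clear plate 200 mm wide, 5 mm thick, with a teal frame. At its middle a tongue 30 mm wide, 4 mm thick juts 8 mm beyond this edge.
- lid_hinge (a point): Middle of the hinge line, on the far rim of the box: 75 mm behind the box origin (+x of the box), 88 mm high. The hinge line runs along the box's y.
- bucket: Teal plastic bucket, 150 mm across the rim, 140 mm high, loose; origin at the centre of its underside. Leave it alone.
- brush: Scrub brush with a wooden back, 170 x 55 mm, 43 mm high, loose; origin at the centre of its underside. Leave it alone.

How it is judged:
By the outcome, as a careful person would: the job done as asked, in the order asked, and still so for the second after the job is handed in, with the robot touching nothing.
It also fails if it takes over 46 s, if anything falls off the work surface, if the arm or the gripper's body presses on something with over 40 N, if the wrist force passes 120 N, or if a joint passes its speed limit or range.

### The arm

A 6-joint arm with a two-finger parallel gripper is mounted at the origin on the work surface. World frame = base frame: x ahead of the robot, y to its left, z up, the work surface at z = 0. Lengths are in m, angles in rad, forces in N, time in s.
With the tool pointing down it reaches from about 0.275 to 0.75 m from the base axis. Payload 10.2 kg.
Tool frame: the origin (TCP) lies midway between the tips of the shut fingers; the grasp point (between the pads) lies 19 mm behind it (env.hold_point_z is the distance from the TCP to the grasp point, in m); x points along the fingers, z is the direction in which the jaws open and shut, and the axes are right-handed (so a half turn about x gives the same grasp; the last joint's range is limited). The gripper opens to 85 mm and grips with 20 to 120 N. Pads are 22 mm wide; open, the fingers measure 114 mm over their backs; the gripper's body (76 mm by 85 mm) begins 54 mm behind the grasp point. The pads swing forward as they close: fully open they stand 13 mm farther back than shut.
Start: joints at [-1.46, 0.313, 1.498, -0, 1.331, -0.223], TCP at [0.172, -0.496, 0.231] pointing down, gripper open.
Joint ranges: [-2.94, 2.94], [-0.97, 2.17], [0.19, 2.56], [-1.23, 4.37], [0.02, 3.11], [-2.88, 2.88]. Speed limits (rad/s): [2.39, 2.39, 3.01, 3.14, 3.14, 3.14].

### API

Orientations are given as a unit quaternion [x, y, z, w].
In Python, from bench import env, kinematics, monitor, eyes, job gives the robot as it stands. The module is installed in compiled form; this text tells all that it offers. Calls block until the motion is done:
- env.reach(position, orientation): joint-space move of the TCP to a pose.
- env.movel(position, velocity=0.15, frame=None, guard=None): straight line of the TCP; frame=None keeps the orientation; velocity is the mean speed in m/s. With guard (N) it stops when the force on the tool has changed by that much, and returns True; else False.
- env.set_joints(angles): joint-space move.
- env.release() and env.close_gripper(effort=None): open the fingers fully, or close them until they stop; effort is the grip in N (None keeps the last).
- env.hold(seconds).
- kinematics.ik(position, orientation): joint angles nearest the present ones, or None.
- monitor.sense(): the state.
- eyes.grab_frame(name): name is "side" or "top" or "wrist"; returns a dict with "frame" (480x640x3 uint8, red, green, blue), "mtx" (3x3 intrinsics, pixels), "k1" (the pictures are not rectified: a ray, as slopes to the right and down, at radius r is drawn at 1 + k1 r^2 times it, then the intrinsics apply), "view" (4x4, takes a point from world to camera coordinates). Camera axes: x right, y down, z forward; pixel columns grow to the right and rows downward; lengths in m; the calibration is good to about 2 mm. A picture is of the moment at which its call begins. There is no depth.
A pose or a line that the arm cannot do raises env.MotionError and nothing moves.
- job.hand_in(): hands the job in, once; it reports no verdict.
The state is a dict: "clock": time; "joints": joint angles; "qvel": joint speeds; "joint_efforts": joint torques, N m; "position": TCP position; "ee_rot": TCP orientation; "contact_force": force on the tool from outside, world axes, zero at the start; "ft_torque": the same for the moment, N m; "finger_gap": opening from 0.0 (shut) to 1.0 (fully open).
Only numpy, scipy, OpenCV 4.12 (cv2) and the standard library are available. Lean on these libraries where they do the work, as an engineer would, in place of code of your own. Each camera call takes 0.05 s, during which the arm holds its last target.

## Working session

There is one attempt and no reset: what is moved stays moved. The work goes in short steps, each a Python script; the robot and the scene stay as the last script left them, time stands still between calls to the robot, and variables do not carry over. Pictures are saved under pics/ and viewed, and the job is handed in when it is done.

```bash
mkdir -p pics
cat > h.py <<'E'
from bench import env, kinematics, monitor, eyes, job
import numpy as np, cv2
def snap(name,fn):
    d=eyes.grab_frame(name); cv2.imwrite('pics/'+fn,d['frame'][:,:,::-1]); np.savez('pics/'+fn+'.npz',**d); return d
def proj(d,P):
    P=np.atleast_2d(P); c=(d['view']@np.c_[P,np.ones(len(P))].T)[:3]; s=c[:2]/c[2]; r2=(s**2).sum(0); s=s*(1+d['k1']*r2)
    return (d['mtx']@np.vstack([s,np.ones(len(P))]))[:2].T
def ray(d,uv):
    K=d['mtx']; k=float(d['k1']); p=np.linalg.inv(K)@[uv[0],uv[1],1]; s=cv2.undistortPoints(np.array([[uv]],float),K,np.array([k,0,0,0]))[0,0]
    R=d['view'][:3,:3]; t=d['view'][:3,3]; return -R.T@t, R.T@np.r_[s,1]
def onz(d,uv,z):
    o,v=ray(d,uv); return o+v*(z-o[2])/v[2]
E
python3 - <<'E'
from h import *
for n in ['top','side','wrist']: 
    d=snap(n,n+'0.png'); print(n,d['k1'],d['mtx'][0],(-d['view'][:3,:3].T@d['view'][:3,3]).round(3))
s=monitor.sense(); print(s)
E
```

```text
top -0.030547744049592443 [561.7804067    0.         317.62459928] [0.4   0.073 1.069]
side -0.05876117872059623 [475.22096862   0.         315.44408112] [0.283 0.646 0.775]
wrist -0.06931339344684784 [365.36082048   0.         315.03726132] [ 0.245 -0.47   0.373]
{'clock': 0.15, 'joints': array([-1.46037131e+00,  3.13317431e-01,  1.49822216e+00,  6.51741964e-06,
        1.33096850e+00, -2.23387233e-01]), 'qvel': array([ 0.00168054, -0.00214527, -0.00188155,  0.00047223,  0.00052523,
        0.00116259]), 'joint_efforts': array([ 1.27896787e-03, -4.12369895e+01, -2.59796458e+01, -1.89148354e-04,
        3.20332481e-03,  4.12005909e-05]), 'position': array([ 0.17199184, -0.49584676,  0.23088381]), 'ee_rot': array([ 0.41022891,  0.5763314 , -0.40974311,  0.57590359]), 'contact_force': array([ 1.17627312, -0.29673459, -0.15174049]), 'ft_torque': array([ 0.02795192, -0.04068857, -0.03621912]), 'finger_gap': 1.0011058505650139}
```

View pics/top0.png

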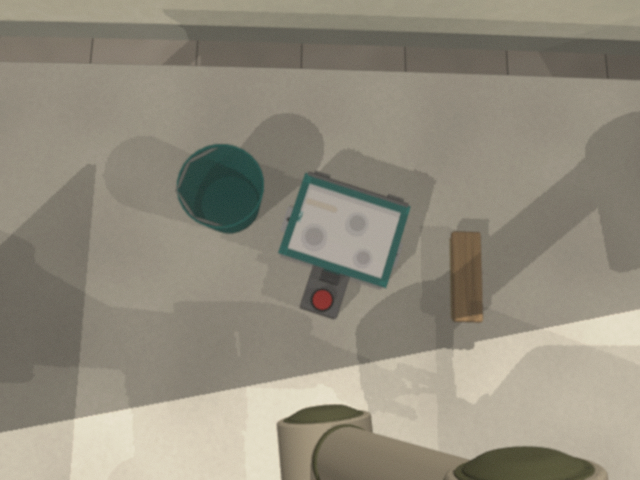

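View pics/side0.png

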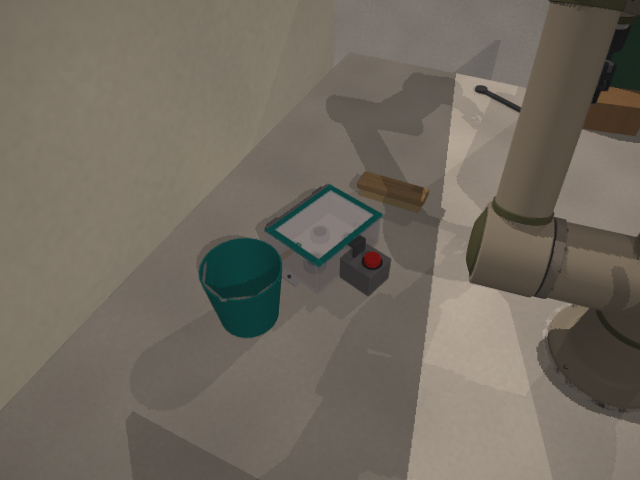

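The top view shows the red button at about (322,299). The lid's teal frame has corners at about (306,175), (408,207), (386,286) and (280,254). The bucket is at (221,188) and the brush at (467,277). Next I'll measure these with colour masks.

```bash
cat > m.py <<'E'
from h import *
def load(f): 
    return dict(np.load('pics/'+f+'.npz'))
def comps(m,mina=60):
    n,l,st,c=cv2.connectedComponentsWithStats(m.astype(np.uint8)); return [(st[i,4],c[i],l==i) for i in range(1,n) if st[i,4]>mina]
def red(d):
    h=cv2.cvtColor(d['frame'],cv2.COLOR_RGB2HSV); return ((h[...,0]<8)|(h[...,0]>172))&(h[...,1]>150)&(h[...,2]>60)
def teal(d):
    h=cv2.cvtColor(d['frame'],cv2.COLOR_RGB2HSV); return (abs(h[...,0].astype(int)-88)<12)&(h[...,1]>120)&(h[...,2]>40)
E
python3 - <<'E'
from m import *
T=load('top0.png');S=load('side0.png')
for n,d in (('top',T),('side',S)):
    for a,c,_ in comps(red(d)): print(n,'red',a,c.round(1),onz(d,c,.076).round(4))
    for a,c,m in comps(teal(d)):
        q=cv2.findContours(m.astype(np.uint8),cv2.RETR_EXTERNAL,cv2.CHAIN_APPROX_NONE)[0][0]
        r=cv2.approxPolyDP(cv2.convexHull(q),6,True)[:,0]
        print(n,'teal',a,c.round(1),len(r)); 
        if len(r)<=6:
            P=np.array([onz(d,x,.0905) for x in r.astype(float)]); print(r.tolist(),P[:,:2].round(4).tolist(),np.linalg.norm(P-np.roll(P,-1,0),axis=1).round(3), P.mean(0).round(4))
E
```

```text
top red 251 [321.8 299.5] [0.4694 0.0309 0.076 ]
side red 228 [372.  259.4] [0.4682 0.0364 0.076 ]
side teal 1353 [322.3 226.7] 4
[[329, 184], [381, 215], [317, 265], [265, 228]] [[0.6369, -0.1257], [0.4931, -0.0777], [0.5545, 0.1071], [0.6968, 0.0609]] [0.152 0.195 0.15  0.196] [ 0.5953 -0.0088  0.0905]
side teal 6053 [244.2 284.7] 8
```

Run:
```python
from m import *
T=load('top0.png')
h=cv2.cvtColor(T['frame'],cv2.COLOR_RGB2HSV); print(h[178,320],h[275,384],h[250,283])
m=(abs(h[...,0].astype(int)-88)<15)&(h[...,1]>80)
for a,c,m in comps(m):
    q=cv2.findContours(m.astype(np.uint8),cv2.RETR_EXTERNAL,cv2.CHAIN_APPROX_NONE)[0][0]
    r=cv2.boxPoints(cv2.minAreaRect(q)); P=np.array([onz(T,x,.0905) for x in r.astype(float)])
    print(a,c.round(1),r.round(1).tolist(),P[:,:2].round(4).tolist(),np.linalg.norm(P-np.roll(P,-1,0),axis=1).round(3), P.mean(0).round(4))
    if a>3000: (cx,cy),R=cv2.minEnclosingCircle(q); print('bucket rim',onz(T,(cx,cy),.14).round(3),R)
```

```text
[64 23 89] [ 85 110  88] [ 85 110  90]
5119 [224.5 187.2] [[170.6999969482422, 213.10000610351562], [197.8000030517578, 134.1999969482422], [274.3999938964844, 160.5], [247.1999969482422, 239.39999389648438]] [[0.6161, 0.3015], [0.7644, 0.2616], [0.7178, 0.1209], [0.5716, 0.1645]] [0.154 0.148 0.153 0.144] [0.6675 0.2121 0.0905]
bucket rim [0.65  0.207 0.14 ] 44.59270095825195
2011 [343.4 232. ] [[278.1000061035156, 253.60000610351562], [304.1000061035156, 173.39999389648438], [410.70001220703125, 207.89999389648438], [384.70001220703125, 288.1000061035156]] [[0.5473, 0.1094], [0.6949, 0.0665], [0.6353, -0.1265], [0.49, -0.0784]] [0.154 0.202 0.153 0.196] [ 0.5919 -0.0073  0.0905]
```

View pics/wrist0.png

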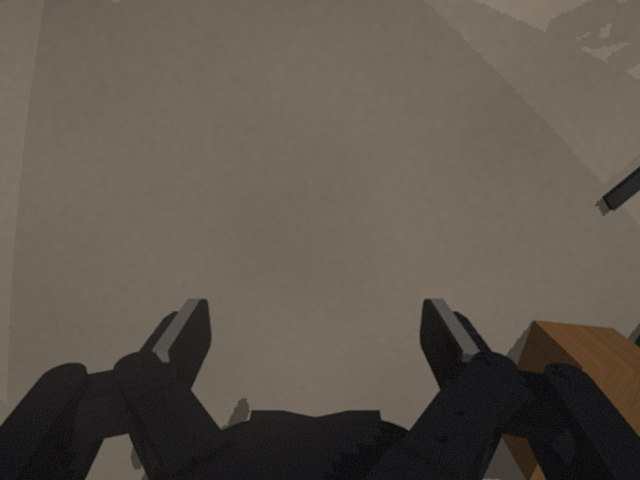

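```bash
cat >> m.py <<'E'
from scipy.spatial.transform import Rotation as Ro
yaw=-.307; u=np.array([np.cos(yaw),np.sin(yaw),0]); v=np.array([-u[1],u[0],0]); Z=np.array([0,0,1.]); O=np.array([.5955,-.009,0])
def W(x,z,y=0): return O+x*u+y*v+z*Z
def ori(p,sg): # p = pitch above straight-down, 90deg = pointing along u
    p=np.radians(p); a=np.sin(p)*u-np.cos(p)*Z; z=sg*v; return Ro.from_matrix(np.c_[a,np.cross(z,a),z]).as_quat()
E
python3 - <<'E'
from m import *
w=load('wrist0.png'); s=monitor.sense(); R=Ro.from_quat(s['ee_rot']).as_matrix()
c=-w['view'][:3,:3].T@w['view'][:3,3]; print('cam in tool',(R.T@(c-s['position'])).round(3))
for sg in (1,-1):
    R=Ro.from_quat(ori(90,sg)).as_matrix(); print(sg,'tool y when fwd',R[:,1].round(2))
    for p,x,z in ((15,-.13,.15),(15,-.13,.07),(90,-.1,.13),(90,-.04,.15),(90,.03,.22),(90,.09,.22),(90,.12,.2),(75,-.04,.15),(75,.12,.2),(60,-.04,.15),(60,.12,.2)):
        q=kinematics.ik(W(x,z),ori(p,sg)); print(p,x,z,None if q is None else q.round(2))
E
```

```text
cam in tool [-0.142  0.078 -0.   ]
1 tool y when fwd [-0.  0. -1.]
15 -0.13 0.15 [-0.16  0.17  1.94 -0.05  0.77 -1.39]
15 -0.13 0.07 [-0.16  0.31  2.02 -0.07  0.55 -1.37]
90 -0.1 0.13 [-0.07  0.74  2.42  3.38  1.59  1.57]
90 -0.04 0.15 [-0.12  0.66  2.3   3.33  1.39  1.54]
90 0.03 0.22 [-0.15  0.5   2.14  3.32  1.07  1.49]
90 0.09 0.22 [-0.17  0.57  1.99  3.3   0.99  1.48]
90 0.12 0.2 [-0.18  0.65  1.91  3.29  0.99  1.49]
75 -0.04 0.15 [-0.12  0.45  2.29  3.37  0.91  1.48]
75 0.12 0.2 [-0.19  0.52  1.87  3.36  0.56  1.41]
60 -0.04 0.15 [-0.14  0.3   2.21  3.5   0.43  1.33]
60 0.12 0.2 [-0.19  0.45  1.76  3.86  0.15  0.92]
-1 tool y when fwd [0. 0. 1.]
15 -0.13 0.15 [-0.16  0.17  1.94 -0.05  0.77  1.75]
15 -0.13 0.07 [-0.16  0.31  2.02 -0.07  0.55  1.77]
90 -0.1 0.13 [-0.07  0.74  2.42  3.38  1.59 -1.57]
90 -0.04 0.15 [-0.12  0.66  2.3   3.33  1.39 -1.61]
90 0.03 0.22 [-0.15  0.5   2.14  3.32  1.07 -1.66]
90 0.09 0.22 [-0.17  0.57  1.99  3.3   0.99 -1.66]
90 0.12 0.2 [-0.18  0.65  1.91  3.29  0.99 -1.65]
75 -0.04 0.15 [-0.12  0.45  2.29  3.37  0.91 -1.66]
75 0.12 0.2 [-0.19  0.52  1.87  3.36  0.56 -1.73]
60 -0.04 0.15 [-0.14  0.3   2.21  3.5   0.43 -1.82]
60 0.12 0.2 [-0.19  0.45  1.76  3.86  0.15 -2.23]
```

Run:
```python
from m import *
env.close_gripper(20)
env.reach(W(-.13,.20),ori(15,-1)); 
env.movel(W(-.13,.10),.15)
s=monitor.sense(); print(s['clock'],s['position'],W(-.13,.1),s['finger_gap'],s['contact_force'])
snap('side','side1.png')
```

```text
3.9 [0.47207339 0.03008626 0.1006772 ] [0.47157822 0.03028603 0.1       ] -0.0013119372811121772 [-0.42606754  0.81697735  0.16452753]
```

View pics/side1.png

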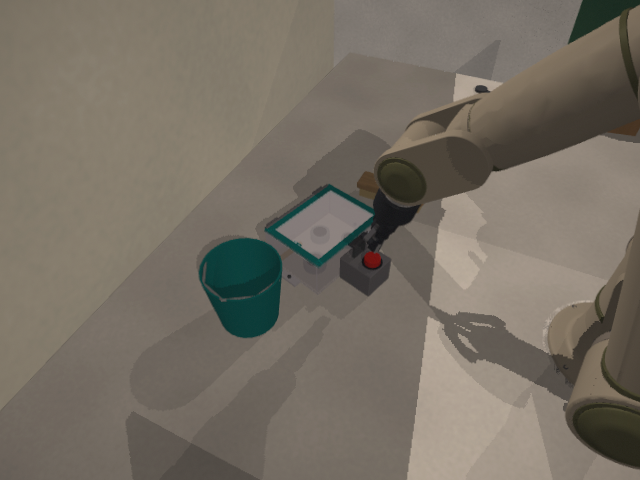

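The fingertip at about (373,243) is directly above the red button at (372,259), and the wrist and camera are clear of the lid. Now I'll press.

Run:
```python
from m import *
g=env.movel(W(-.13,.0715),.03,guard=9); s=monitor.sense(); print(g,s['clock'],s['position'][2],s['contact_force'])
env.movel(W(-.135,.10),.08); s=monitor.sense(); print(s['clock'],s['contact_force'])
env.movel(W(-.19,.17),.15)
snap('side','side2.png');snap('top','top2.png')
q=monitor.sense()['joints']; print(q.round(2))
for p in (45,50,55):
  for x,z in ((-.2,.2),(-.2,.25),(-.25,.25)):
    k=kinematics.ik(W(x,z),ori(p,-1)); print(p,x,z,None if k is None else k.round(2))
```

```text
False 5.05 0.07167633649877089 [-2.47703375  0.14025376  5.17099015]
5.5583 [ 0.35646486  0.85974822 -0.35856828]
[-0.14  0.02  2.05 -0.06  0.82  1.77]
45 -0.2 0.2 [-0.04 -0.19  2.34 -0.71  0.28  2.45]
45 -0.2 0.25 [-0.04 -0.28  2.26 -0.45  0.44  2.17]
45 -0.25 0.25 [ 0.03 -0.4   2.33 -0.49  0.51  2.25]
50 -0.2 0.2 None
50 -0.2 0.25 [-0.03 -0.29  2.31 -0.69  0.34  2.41]
50 -0.25 0.25 [ 0.05 -0.41  2.38 -0.71  0.43  2.47]
55 -0.2 0.2 None
55 -0.2 0.25 [-0.01 -0.29  2.36 -1.09  0.28  2.82]
55 -0.25 0.25 [ 0.08 -0.4   2.43 -1.03  0.37  2.8 ]
```

View pics/side2.png

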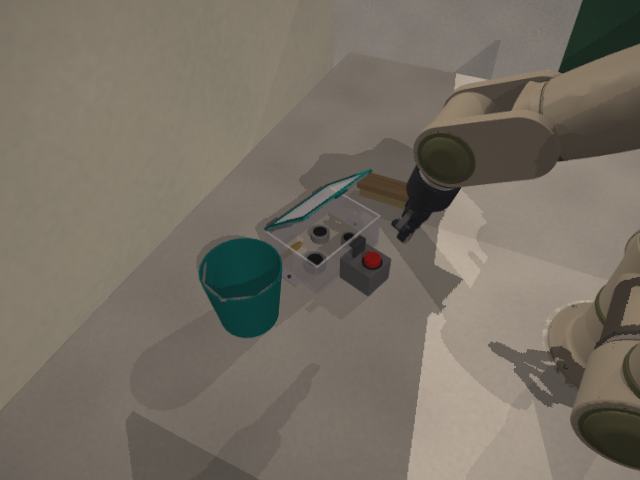

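View pics/top2.png

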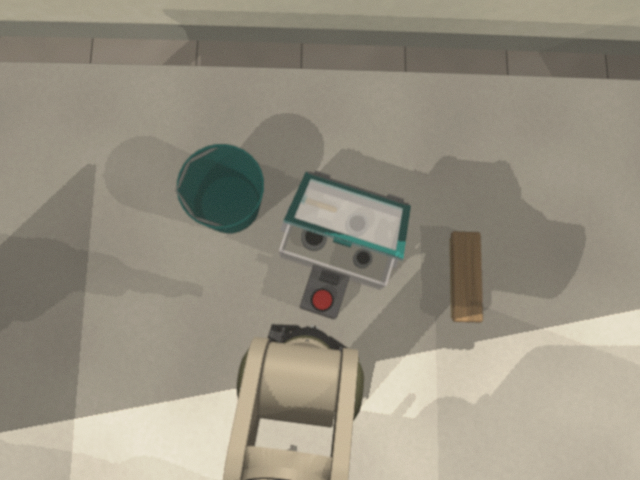

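The lid has popped to a partly open angle. In the top view its free edge runs from about (287,222) to (405,256). The button is back up at (322,299), and the bucket and brush haven't moved. Next I'll measure the settled angle and plan the wrist flip away from the lid.

Run:
```python
from m import *
S=snap('side','side3.png');T=snap('top','top3.png')
# tongue/edge corners: measure teal lid in both views
th=np.linspace(.3,1.2,91)
for n,d in (('side',S),('top',T)):
    h=cv2.cvtColor(d['frame'],cv2.COLOR_RGB2HSV); m=(abs(h[...,0].astype(int)-88)<15)&(h[...,1]>80)
    for a,c,mm in comps(m):
        q=cv2.findContours(mm.astype(np.uint8),cv2.RETR_EXTERNAL,cv2.CHAIN_APPROX_NONE)[0][0]
        r=cv2.approxPolyDP(cv2.convexHull(q),4,True)[:,0]; print(n,a,c.round(0),r.tolist() if len(r)<9 else len(r))
    for t in (.4,.5,.6,.7,.8): print(t,[proj(d,W(.075-.155*np.cos(t),.088+.155*np.sin(t),y))[0].round(0).tolist() for y in (-.1,.1)])
for p in (20,25,30,35,40):
  for x,z in ((-.15,.2),(-.15,.25),(-.15,.3)):
    k=kinematics.ik(W(x,z),ori(p,-1)); print(p,x,z,None if k is None else k.round(2))
for p in (60,75,90):
  for x,z in ((-.15,.14),(-.15,.2),(-.15,.25),(-.12,.14),(-.12,.2),(-.12,.25)):
    k=kinematics.ik(W(x,z),ori(p,-1)); print(p,x,z,None if k is None else k.round(2))
```

```text
side 524 [317. 202.] [[370, 169], [306, 218], [265, 230], [326, 185]]
side 6166 [244. 285.] 9
0.4 [[381.0, 191.0], [313.0, 243.0]]
0.5 [[379.0, 185.0], [311.0, 236.0]]
0.6 [[376.0, 178.0], [307.0, 228.0]]
0.7 [[373.0, 171.0], [303.0, 221.0]]
0.8 [[369.0, 164.0], [299.0, 214.0]]
top 5094 [225. 187.] 9
top 1136 [346. 230.] [[305, 175], [408, 207], [402, 258], [347, 245], [284, 221]]
0.4 [[393.0, 279.0], [279.0, 240.0]]
0.5 [[396.0, 274.0], [280.0, 235.0]]
0.6 [[399.0, 268.0], [281.0, 229.0]]
0.7 [[402.0, 262.0], [283.0, 222.0]]
0.8 [[405.0, 254.0], [285.0, 214.0]]
20 -0.15 0.2 [-0.15  0.02  1.97 -0.08  0.8   1.77]
20 -0.15 0.25 [-0.15 -0.03  1.89 -0.07  0.94  1.76]
20 -0.15 0.3 [-0.15 -0.07  1.79 -0.06  1.07  1.75]
25 -0.15 0.2 [-0.14 -0.01  2.03 -0.11  0.69  1.81]
25 -0.15 0.25 [-0.14 -0.07  1.95 -0.1   0.83  1.79]
25 -0.15 0.3 [-0.14 -0.11  1.85 -0.09  0.97  1.77]
30 -0.15 0.2 [-0.13 -0.04  2.09 -0.16  0.58  1.86]
30 -0.15 0.25 [-0.13 -0.1   2.   -0.14  0.73  1.83]
30 -0.15 0.3 [-0.13 -0.15  1.91 -0.12  0.86  1.8 ]
35 -0.15 0.2 [-0.12 -0.06  2.14 -0.25  0.46  1.95]
35 -0.15 0.25 [-0.
[... 435 characters left out ...]
.03  2.34  3.78  0.33 -2.07]
60 -0.12 0.25 [-0.08 -0.09  2.28  4.33  0.21 -2.64]
75 -0.15 0.14 [-0.03  0.41  2.53  3.44  1.12 -1.63]
75 -0.15 0.2 [-0.03  0.14  2.51  3.51  0.85 -1.75]
75 -0.15 0.25 [-0.03 -0.04  2.46  3.62  0.63 -1.89]
75 -0.12 0.14 [-0.06  0.42  2.47  3.41  1.07 -1.64]
75 -0.12 0.2 [-0.06  0.19  2.45  3.47  0.82 -1.73]
75 -0.12 0.25 [-0.06  0.01  2.41  3.56  0.62 -1.85]
90 -0.15 0.14 [-0.01  0.72  2.53  3.44  1.68 -1.54]
90 -0.15 0.2 [-0.01  0.44  2.55  3.44  1.43 -1.62]
90 -0.15 0.25 [-0.01  0.2   2.54  3.46  1.19 -1.69]
90 -0.12 0.14 [-0.05  0.7   2.47  3.4   1.6  -1.56]
90 -0.12 0.2 [-0.05  0.45  2.49  3.4   1.37 -1.62]
90 -0.12 0.25 [-0.05  0.24  2.48  3.42  1.16 -1.69]
```

Both views give the same lid angle, about 0.72–0.73 rad, which is within the expected range. Next I'll flip the wrist well back from the lid, then bring the shut fingers in under the free edge.

```bash
cat >> m.py <<'E'
def contact(th,r=.135,p=80,half=.011,t=.0025,corner=1):
    c=np.array([.075-r*np.cos(th)-t*np.sin(th),.088+r*np.sin(th)-t*np.cos(th)]); p=np.radians(p)
    return c-corner*half*np.array([np.cos(p),np.sin(p)])
E
python3 - <<'E'
from m import *
env.set_joints([-.10,-.07,2.2,-.39,.35,2.09]); print(monitor.sense()['clock'])
env.set_joints([-.06,-.03,2.40,3.85,.34,-2.12]); print(monitor.sense()['clock'],monitor.sense()['position'],W(-.15,.2))
env.reach(W(-.13,.16),ori(80,-1)); env.movel(W(-.10,.15),.1)
s=monitor.sense(); print(s['clock'],s['joints'].round(2))
th=.73; n=np.array([np.sin(th),np.cos(th)])
for k in (-.012,0,.004): print((contact(th)+k*n).round(4), kinematics.ik(W(*(contact(th)+k*n)),ori(80,-1)))
for t in (.8,1,1.2,1.4,1.57,1.7,1.85): print(t,kinematics.ik(W(*contact(t)),ori(80,-1)) is not None,contact(t).round(3))
snap('side','side4.png')
E
```

```text
7.025
10.55 [0.45311279 0.03378804 0.20048994] [0.45251333 0.03633004 0.2       ]
11.8417 [-0.07  0.48  2.44  3.39  1.18 -1.63]
[-0.0372  0.1564] [-0.12094761  0.49545786  2.2954057   3.35290259  1.05227049 -1.6440368 ]
[-0.0292  0.1653] [-0.12562897  0.47348068  2.27614051  3.35271645  1.01158835 -1.65217489]
[-0.0265  0.1683] [-0.12713977  0.4665455   2.26954291  3.35276134  0.99823318 -1.65485538]
0.8 True [-0.023  0.172]
1 True [-0.002  0.189]
1.2 True [0.022 0.202]
1.4 True [0.048 0.21 ]
1.57 True [0.07  0.212]
1.7 True [0.088 0.211]
1.85 True [0.108 0.208]
```

View pics/side4.png

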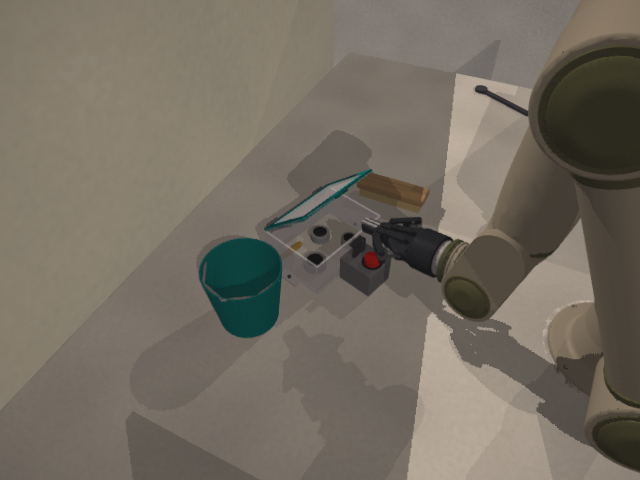

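The fingers point forward with their tip at about (366,226), level with the catch and in front of the lid. The button is still up. Moving into contact now.

```bash
cat >> m.py <<'E'
def angle(d,n):
    h=cv2.cvtColor(d['frame'],cv2.COLOR_RGB2HSV); m=(abs(h[...,0].astype(int)-88)<15)&(h[...,1]>80)
    return m
E
python3 - <<'E'
from m import *
th=.73; n=np.array([np.sin(th),np.cos(th)])
env.movel(W(*(contact(th)-.012*n)),.08)
F=[]
for i in range(4): env.hold(.05); F.append(monitor.sense()['contact_force'])
f0=np.mean(F,0); print('base',f0.round(2),np.std(F,0).round(2))
for k in (-.004,0,.004):
    g=env.movel(W(*(contact(th)+k*n)),.03,guard=6); env.hold(.1)
    s=monitor.sense(); print(k,g,s['clock'],(s['contact_force']-f0).round(2))
snap('side','side5.png'); snap('top','top5.png'); print(s['position'],W(*(contact(th)+k*n)))
E
```

```text
base [-0.24  0.36  0.24] [0.23 0.42 0.38]
-0.004 False 13.55 [ 0.44 -0.77  1.29]
0 False 13.9333 [-0.21 -0.17  0.02]
0.004 False 14.3167 [ 0.1   0.26 -1.31]
[ 0.57020491 -0.00099614  0.16831986] [ 0.57023104 -0.00098916  0.16831228]
```

Run:
```python
import cv2
for n,b in (('side',(160,280,240,440)),('top',(160,320,260,440))):
    i=cv2.imread(f'pics/{n}5.png')[b[0]:b[1],b[2]:b[3]]; cv2.imwrite(f'pics/{n}5z.png',cv2.resize(i,None,fx=3.5,fy=3.5,interpolation=cv2.INTER_CUBIC))
```

```text
(no output)
```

View pics/side5z.png

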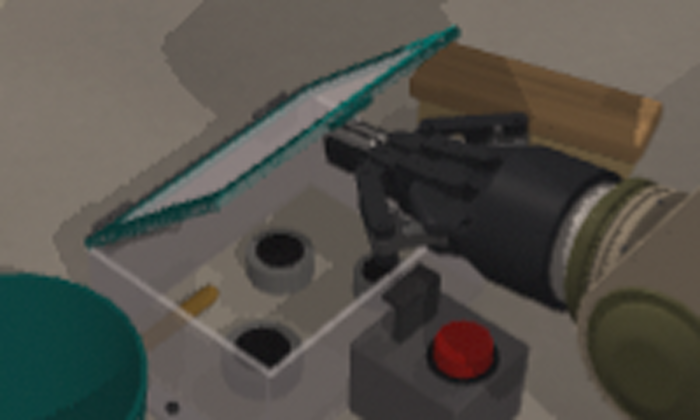

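View pics/top5z.png

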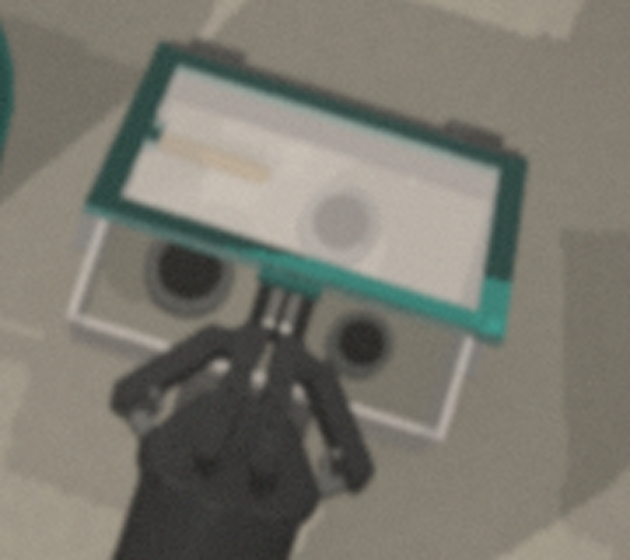

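```bash
cat >> m.py <<'E'
def lidang(f, view):
    """angle from the free-edge corner (far right side, y=-.1): closest of projected circle to hull corner"""
    d=load(f); m=angle(d,0); th=np.linspace(.2,1.95,351)
    best=max([c for c in comps(m,100)],key=lambda c:-np.linalg.norm(c[1]-proj(d,W(0.02,.14))[0]))
    q=np.argwhere(best[2])[:,::-1].astype(float)
    P=proj(d,np.array([W(.075-.155*np.cos(t)+.0025*np.sin(t),.088+.155*np.sin(t)+.0025*np.cos(t),-.1) for t in th]))
    ext=q[np.argmax(q@np.array([1,-.6]))] if view=='side' else q[np.argmax(q@np.array([.35,1]))]
    D=np.linalg.norm(P-ext,axis=1); return ext,th[D.argmin()].round(3),D.min().round(1)
E
python3 - <<'E'
from m import *
for f in ('side2','side3','side4','side5'): print(f,lidang(f+'.png','side'))
for f in ('top2','top3','top5'): print(f,lidang(f+'.png','top'))
E
```

```text
side2 (array([371., 170.]), np.float64(0.705), np.float64(1.4))
side3 (array([370., 169.]), np.float64(0.725), np.float64(1.8))
side4 (array([371., 170.]), np.float64(0.705), np.float64(1.4))
side5 (array([370., 168.]), np.float64(0.735), np.float64(1.3))
top2 (array([402., 258.]), np.float64(0.725), np.float64(1.4))
top3 (array([402., 258.]), np.float64(0.725), np.float64(1.4))
top5 (array([402., 256.]), np.float64(0.75), np.float64(2.2))
```

The corner rose by about 1–2 px in both views, so contact looks likely. A small further nudge should confirm it, and then I'll hold.

Run:
```python
from m import *
th=.73; n=np.array([np.sin(th),np.cos(th)])
env.movel(W(*(contact(th)+.008*n)),.02,guard=6); 
env.hold(.3); snap('side','side6.png'); snap('top','top6.png')
F=[]
for i in range(7): env.hold(.2); F.append(monitor.sense()['contact_force'])
print(np.mean(F,0).round(2),monitor.sense()['clock'])
snap('side','side6b.png'); 
print(lidang('side6.png','side'),lidang('side6b.png','side'),lidang('top6.png','top'))
```

```text
[0.13 0.59 0.15] 16.5667
(array([368., 166.]), np.float64(0.77), np.float64(2.0)) (array([369., 166.]), np.float64(0.765), np.float64(1.2)) (array([402., 255.]), np.float64(0.76), np.float64(2.6))
```

Contact is confirmed: the lid followed the nudge from about 0.71 to 0.765 rad and stayed there, with the hold lasting over 1.4 s. Next comes the slow swing.

Run:
```python
from m import *
try:
    print(env.movel(W(*contact(1.2,r=.13)),.03,guard=15), monitor.sense()['clock']); snap('side','side7.png'); print(lidang('side7.png','side'))
    print(env.movel(W(*contact(1.70,r=.13)),.025,guard=15), monitor.sense()['clock'])
except env.MotionError as e: print(e)
snap('side','side8.png');snap('top','top8.png')
```

```text
False 18.575
(array([351., 142.]), np.float64(1.16), np.float64(0.7))
False 21.35
```

View pics/side7.png

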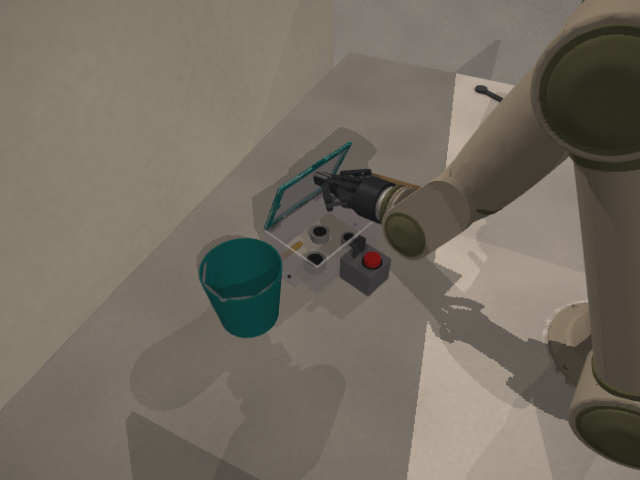

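View pics/side8.png

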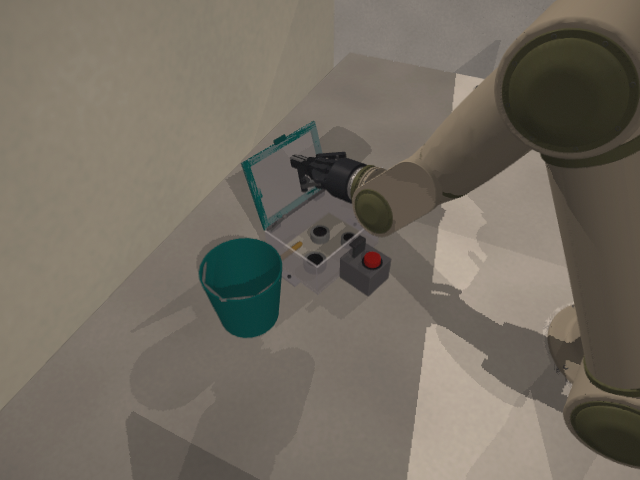

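View pics/top8.png

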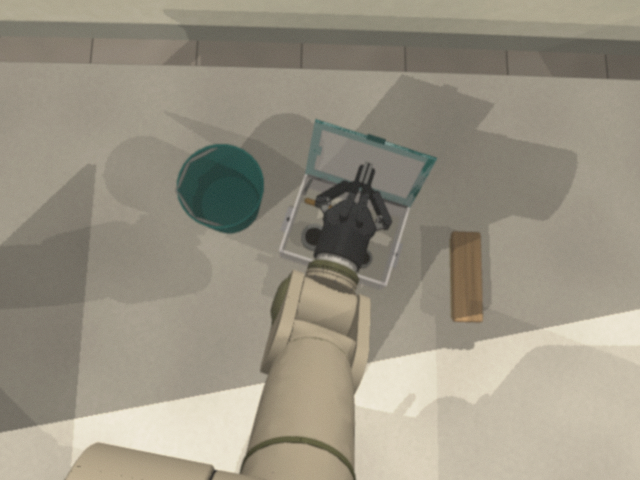

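At 18.6 s the lid was at about 1.16 rad, resting on the fingers. Now it leans back past upright, with its edge corners at (317,122) and (245,162) in the side view. I'll retreat straight back and check that it stays.

Run:
```python
from m import *
p=contact(1.70,r=.13)
env.movel(W(-.05,.215),.15); env.movel(W(-.14,.25),.2)
env.hold(.5); s=monitor.sense(); print(s['clock'],s['position'],s['contact_force'])
S=snap('side','side9.png');T=snap('top','top9.png')
print(lidang('side8.png','side'),lidang('side9.png','side'))
for t in (1.75,1.85): print(t,[proj(d,W(.075-.155*np.cos(t),.088+.155*np.sin(t),y))[0].round(0).tolist() for d in (S,T) for y in (-.1,.1)])
for a,b in (('top0.png','top9.png'),):
    for f in (a,b):
        d=load(f);h=cv2.cvtColor(d['frame'],cv2.COLOR_RGB2HSV); m=(abs(h[...,0].astype(int)-88)<15)&(h[...,1]>80)
        print(f,[(x[0],x[1].round(1)) for x in comps(m,3000)], [(x[0],x[1].round(1)) for x in comps((abs(h[...,0].astype(int)-15)<8)&(h[...,1]>95),800)],[x[1].round(1) for x in comps(red(d))])
```

```text
23.65 [0.46215303 0.03322174 0.24989234] [ 0.21535185  0.12975245 -0.12753152]
(array([257., 161.]), np.float64(1.95), np.float64(66.0)) (array([321., 157.]), np.float64(1.39), np.float64(31.6))
1.75 [[320.0, 122.0], [247.0, 164.0], [435.0, 168.0], [313.0, 128.0]]
1.85 [[315.0, 121.0], [242.0, 163.0], [437.0, 160.0], [316.0, 120.0]]
top0.png [(np.int32(5119), array([224.5, 187.2]))] [(np.int32(1747), array([465.8, 271.8]))] [array([321.8, 299.5])]
top9.png [(np.int32(5122), array([224.5, 187. ]))] [(np.int32(1332), array([466.3, 278.4]))] [array([320.4, 294.1])]
```

View pics/side9.png

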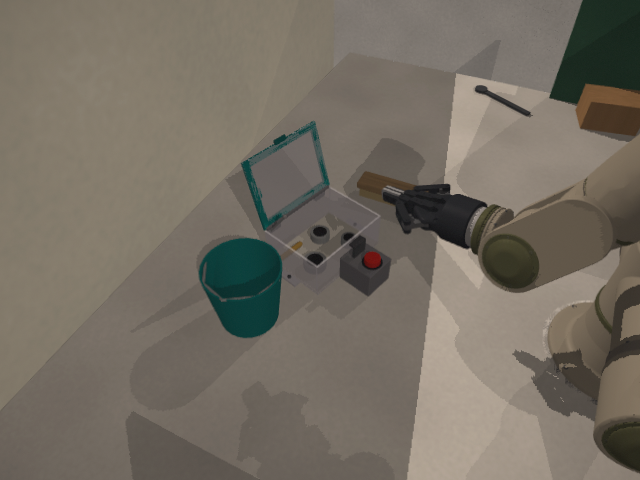

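View pics/top9.png

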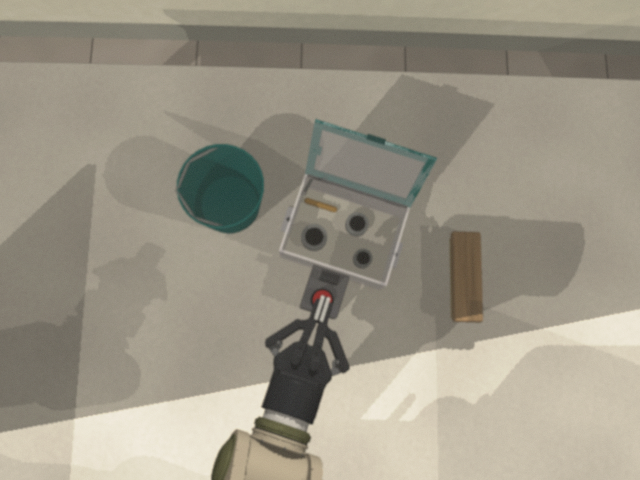

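The lid lies open: its corners at (316,122) and (244,163) match the 1.85 rad projection to about 2 px. The brush still spans about (451–482, 231–322), the bucket hasn't moved, and the gripper is clear at z = 0.25 m. Handing in.

Run:
```python
from m import *
job.hand_in(); print(monitor.sense()['clock'])
```

```text
the job is handed in; nothing more can be done
the job is handed in; nothing more can be done
```

The box is open and the job is handed in, at about 23.7 s on the robot's clock.

**What I did:**
1. I pressed the button with the shut fingers at about 5 N and let it go. The lid popped up to about 0.72 rad.
2. I put the fingers under the lid's free edge and held it still for at least 1.4 s at about 0.765 rad.
3. I swung it back slowly, at 0.025–0.03 m/s on the finger. Past upright, its own weight took it onto the stop.
4. I pulled the gripper straight back, clear of everything.

**Last checks:**
- **Lid:** its corners match a fully open lid (1.85 rad) to about 2 px in both views. It stayed there through the retreat and a 0.5 s wait.
- **Bucket and brush:** the bucket is within 0.2 px of where it started. The brush outline looks unchanged by eye. Its colour-mask centre moved by about 7 px, which I put down to a change of shadow across it.
- **Button:** it is up, and the contact force is back to the noise level.

**Checks that failed or were weak:**
- My automatic corner check for the lid angle gave nonsense with the lid fully open, so I compared projected corners instead.
- The force on the lid was below sensor noise, so contact was confirmed by seeing the lid follow the finger.
- I did not measure the lid's speed during its last drop onto the stop.

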